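Put the bending board up in its stand and lock the keeper

ROBOT

A 6-joint arm with a two-finger parallel gripper is mounted at the origin on a cart in front of the work surface, level with it; the furniture and walls round the work are solid. World frame = base frame: x ahead of the robot, y to its left, z up, the work surface at z = 0. Lengths are in mm, angles in rad, forces in N, time in s.
With the tool pointing down it reaches from about 350 to 775 mm from the base axis. Payload 5.5 kg.
Tool frame: the origin (TCP) lies midway between the tips of the shut fingers; the grasp point (between the pads) lies 19 mm behind it; z points along the fingers, y is the line along which they close (so a half turn about z gives the same grasp; the last joint's range is limited). The gripper opens to 85 mm and grips with 20 to 120 N. Pads are 22 mm wide; open, the fingers measure 114 mm over their backs; the gripper's body (76 mm by 85 mm) begins 54 mm behind the grasp point. The pads swing forward as they close: fully open they stand 13 mm farther back than shut.
Start: joints at [-1.322, 0.313, 0.046, 1.304, 0, 1.431], TCP at [217.969, -532.129, 231.323] pointing down, gripper open.
Joint ranges: [-2.76, 2.76], [-0.86, 1.69], [-1.03, 1.26], [-2.2, 2.34], [-1.47, 1.5], [-3.14, 3.14]. Speed limits (rad/s): [2.57, 2.57, 3.14, 3.14, 3.14, 3.14].

INTERFACE

Orientations are given as [roll, pitch, yaw] about the fixed x, y, z axes, in that order (R = Rz(yaw) Ry(pitch) Rx(roll)).
In Python, from bench import telemetry, imaging, bot, nets gives the robot as it stands.
- The arm moves only by the tool servo_tool, never from a script. Its argument "plan" is text: rows parted by semicolons, each of 5 numbers parted by spaces: the shift along the tool's x, y, z in mm, then the turn about the tool's z in rad, then the finger opening in mm, from 0 to 85.4. In form: tx ty tz turn gripper; .... A call has 1 to 12 rows; each row is the pose to reach, as a shift and turn from the pose commanded when the call began, along the tool's axes at that moment; what a row does not reach only later rows make up. A row lasts 1/8 s, in which the tool goes at most 62.5 mm and 10.7 degrees, less where a joint would pass 70% of its speed; a pose out of reach is approached as far as the arm can. A call with a gripper value outside its range is refused whole. The fingers move at their own pace and stop on an object; "grip_force" is the grip in N (left out, the last holds). Time passes only in rows, so rows that repeat a pose let the fingers close. It gives the time, the measured TCP pose, the force, the opening and the grip force at its end, in the units of the state.
- telemetry.observe(): the state, without advancing time (a new reading comes with each control period).
- imaging.grab_frame(name): name is "side" or "top"; returns the picture (384x512x3 uint8, blue, green, red); there is no depth.
- imaging.camera_params(name): a dict with "fx", "fy", "cx", "cy" (pixels), "extrinsics" (4x4, takes a point from camera to world coordinates). Camera axes: x right, y down, z forward; pixel columns grow to the right and rows downward; lengths in mm; the calibration is good to about 2 mm. A picture is of the moment at which its call begins. camera_params takes no time and is no camera call.
- bot.finish_job(): hands the job in; it is judged then, once.
Trained networks look in the newest picture that a camera, given by its name, has taken for a name from the list of things; names that differ only in an ending like _2 or _b are one class to them, and where a whole thing is asked for, a point or a joint stands for the part that bears it (a point fixed in the world has none). Each returns a list of dicts, best first, with "p" (0 to 1); they miss things now and then, are a little off and sometimes report something else, mostly with a low value. They report only what shows in the picture. A call takes as long as a camera call. They do not tell look-alikes from the thing itself.
- nets.look_for(camera, target): "box" ([left, top, width, height] as shares, 0 to 1, of the picture: columns of its width, rows of its height, round what is visible of it).
The state is a dict: "time_s": time; "joint_pos": joint angles; "qd": joint speeds; "joint_efforts": joint torques, N m; "tool_pos": TCP position; "ee_rot": TCP orientation; "wrist_force": force on the tool from outside, world axes, zero at the start; "moment": the same for the moment, N m; "grip_width": finger opening in mm; "gripper_force": force on a finger pad.
Only numpy, scipy, OpenCV 4.12 (cv2) and the standard library are available. Lean on these libraries where they do the work, as an engineer would, in place of code of your own. Each camera call takes 0.05 s, during which the arm holds its last target. There are 200 camera calls.

TASK

The wire-bending board is finished with: set the wire spool that stands on it on the round cork coaster, then slide the board up to the fence, square and roughly centred, and tip it upright against the fence by pushing, pivoting on its far edge without lifting that edge off the table. Once it stands upright flat against the fence, pull up the keeper's spring plunger, slide the keeper to the left over the end of the board and let the plunger drop into the second notch. Leave the pliers, the tin and the chain box where they are.

Things in the scene. Friction and masses are not known exactly. Their poses are not given: they have to be found in the camera images.
- stand: Fixed stand; origin on the table at the middle of the foot of the fence's face. The face is upright and looks along -x, to the robot; y is to its left, z up. Fence: aluminium panel, y -65 to 65 mm, 85 mm high, 10 mm thick, braces behind it to x = 75 mm; bare table in front. Right of it runs a steel index bar along y: x 22 to 42 mm, top at z = 26 mm, 14 mm notches at y = -205 and y = -135 mm.
- board_c (a point): Centre of the loose plywood board's slab: 120 (x) x 180 (y) x 16 mm (z), 0.3 kg. It lies flat on the table before the fence, x roughly to the fence, z up. A flat upright tab (14 thick, 90 wide, standing 64 mm above the table) is fixed at mid-length of the near (-x) edge, flush with it. Upright, the slab fills stand x -16 to 0 mm, is 120 mm high, centre 60 mm up, tab level over the fence.
- board_far_edge (a point): Middle of the lower edge of the board's far (+x) end, 60 mm in x from its centre and 8 mm below it. It is on the table and stays there (30 mm up is too high). As the board tips, the upper far edge bears on the fence and slides down it, and this lower edge slides back to the robot by 16 mm x sin(tilt). Pushing high on the tab, about 4 to 8 N tips it.
- spool_c (a point): Centre (half-way up, 30 mm above its foot) of the loose wire spool with a white rim, 64 mm diameter, 60 mm high, about 0.2 kg, axis upright (its z). It starts standing on the board's upper face (16 mm above the table), beyond the tab.
- coaster: Fixed round cork coaster lying on the table, 104 mm diameter, 4 mm thick; origin at the centre of its underside. Between it and the board a fixed clear tray lid leans over bead boxes, up to 150 mm above the table (x 0.43 to 0.71, y -0.17 to 0.03 m): carry the spool over it.
- plunger_knob (a point): Centre of the black knob of the keeper's spring plunger: 28 mm diameter, 29 mm high, axis vertical, centre 94 mm above the table when dropped; moves with keeper and plunger. Under it are a 10 mm stem and a 22 mm collar whose top is 28 mm below the knob's centre. Pulling it up takes 4 N at first, 7 N at 15 mm.
- plunger (a joint): Lift of the spring plunger (m): 0 = fully dropped, its 10 mm pin 12 mm deep in a notch, keeper locked; the pin is clear of the bar above 0.012; greatest lift 0.022. Let go between the notches, the pin rests on the bar at about 0.012.
- keeper (a joint): Travel of the keeper (aluminium carriage with a jaw) along the bar to the left, stand +y (m): 0 = first notch, jaw clear of the board's place; 0.070 = second notch, jaw over the board's right end; stops at 0.0715. Slides with about 1 N of friction and stays where it is left.
- keeper_tip (a point): Middle of the left end of the keeper's jaw, an aluminium strip along y, 8 mm thick, z 12 to 48 mm, its inner face 33 mm in front of the fence's face. It is 80 mm left of the plunger's axis; the web that carries the jaw lies 7 to 17 mm right of that axis.
- pliers: Bystander: red-handled wire pliers lying on the table, 41 x 124 x 10 mm; origin at the centre of the underside.
- tin: Bystander: round aluminium tin with a window lid, 75 mm diameter, 22 mm high; origin at the centre of the underside.
- chain_box: Bystander: open two-cell clear box of gilt chain, 90 x 59 x 24 mm; origin at the centre of the underside.
Mind the look-alikes: they are no part of the job. Leave any blue, purple or red look-alike of the part that bears spool_c alone.

How it is judged (in metres and radians):
On the way, in this order (a step that is already met when the one before it is completed fails the run):
1. the spool stands on the coaster (horizontal distance between spool_c and coaster below 0.022 m and height (world z) of spool_c below 0.038 m and angle between spool_c's own z axis and vertical below 0.1 rad), for 0.2 s.
2. the board stands upright, flat against the fence, the keeper not yet moved over (angle between the z axis of board_c and the x axis of stand, either way round below 0.1 rad and height (world z) of board_c between 0.054 and 0.066 m and x of board_c in the frame of stand above -0.015 m and value of joint keeper below 0.02 m), for 0.2 s.
3. the plunger is pulled up and the keeper slides over the end of the upright board (value of joint plunger above 0.01 m and value of joint keeper above 0.035 m and height (world z) of board_c above 0.054 m), for 0.1 s.
At the end, for the whole second after the job is handed in: Board upright on its long edge, flat to the fence (0.1 rad, 7 mm), its middle within 28 mm of the fence's; keeper over its right end in the second notch (over 66 mm) with the plunger dropped (under 3 mm); spool upright on the coaster, centres within 22 mm; all at rest (all of step 1 and angle between the z axis of board_c and the x axis of stand, either way round below 0.1 rad and height (world z) of board_c between 0.054 and 0.066 m and x of board_c in the frame of stand between -0.015 and -0.004 m and y of board_c in the frame of stand between -0.03 and 0.028 m and value of joint keeper above 0.066 m and value of joint plunger below 0.003 m and linear speed of each of board, spool below 0.02 m/s); the robot touches nothing.
It fails at once if the board's far edge was lifted off the table (over 30 mm) (height (world z) of board_far_edge above 0.03 m).
It fails at once if the pliers, the tin or the chain box was moved more than 25 mm (distance of any of pliers, tin, chain_box from where it was at the start of the episode above 0.025 m).
It also fails if it takes over 72 s, if anything falls off the work surface, if the arm or the gripper's body presses on something with over 40 N, if the wrist force passes 120 N, or if a joint passes its speed limit or range.

## Working session

There is one attempt and no reset: what is moved stays moved. The work goes in short steps, Python scripts to look and compute and a tool call to move; the robot and the scene stay as the last step left them, time stands still between calls to the robot, and variables do not carry over. Pictures are saved under pics/ and viewed, at most 14 in all, crops included, and the job is handed in when it is done.

Besides the shell and the picture viewer there is one more tool, called after ">>>" by a JSON object that holds its "api" and its "payload", one argument or row to a line. servo_tool: Moves the arm, as the interface text tells. Its arguments: {"type":"object","properties":{"plan":{"type":"string"},"grip_force":{"type":"number"}},"required":["plan"]}

```bash
mkdir -p pics; ls; cat > h.py <<'E'
import numpy as np, cv2
from bench import telemetry, imaging, bot, nets
def ray(cam,u,v):
    p=imaging.camera_params(cam);E=np.array(p["extrinsics"],float)
    d=E[:3,:3]@np.array([(u-p["cx"])/p["fx"],(v-p["cy"])/p["fy"],1]);return E[:3,3],d
def atz(cam,u,v,z):
    o,d=ray(cam,u,v);return o+d*(z-o[2])/d[2]
def proj(cam,P):
    p=imaging.camera_params(cam);E=np.linalg.inv(np.array(p["extrinsics"],float))
    q=E[:3,:3]@np.array(P,float)+E[:3,3];return q[0]/q[2]*p["fx"]+p["cx"],q[1]/q[2]*p["fy"]+p["cy"]
def tri(a,b):
    (o1,d1),(o2,d2)=ray(*a),ray(*b)
    A=np.c_[d1,-d2];s=np.linalg.lstsq(A,o2-o1,rcond=None)[0]
    p,q=o1+d1*s[0],o2+d2*s[1];return (p+q)/2,np.linalg.norm(p-q)
E
python3 - <<'E'
from h import *
np.set_printoptions(precision=3,suppress=True)
for c in("side","top"):
    im=imaging.grab_frame(c);cv2.imwrite(f"pics/{c}0.png",cv2.resize(im,(800,600),interpolation=cv2.INTER_CUBIC))
    p=imaging.camera_params(c);print(c,p["fx"],p["cx"],p["cy"],np.array(p["extrinsics"]))
    for n in["stand","board_c","spool_c","coaster","plunger_knob","keeper_tip","keeper"]:
        print(n,[(round(r["p"],2),[round((b[0]+b[2]/2)*512),round((b[1]+b[3]/2)*384),round(b[2]*512),round(b[3]*384)]) for r in nets.look_for(c,n)[:5] for b in[r["box"]]])
print(telemetry.observe())
E
```

```text
pics
side 435.19695384656194 257.6098336192289 196.67663525933835 [[    0.959    -0.113     0.26    158.919]
 [   -0.283    -0.42      0.862 -1204.326]
 [    0.012    -0.9      -0.435   719.797]
 [    0.        0.        0.        1.   ]]
stand [(0.56, [268, 184, 54, 44])]
board_c [(0.65, [229, 185, 46, 25])]
spool_c [(0.82, [232, 179, 17, 17]), (0.7, [230, 204, 24, 22]), (0.67, [200, 198, 6, 19])]
coaster [(0.7, [296, 281, 36, 21]), (0.61, [233, 179, 17, 17]), (0.59, [277, 314, 45, 23])]
plunger_knob [(0.21, [276, 192, 28, 31])]
keeper_tip [(0.72, [273, 190, 36, 28])]
keeper []
top 376.07941692741406 254.3045954639156 199.4904806968155 [[   0.022   -0.995    0.098  394.542]
 [  -1.      -0.021    0.011   40.892]
 [  -0.008   -0.098   -0.995 1418.766]
 [   0.       0.       0.       1.   ]]
stand [(0.76, [200, 174, 82, 36])]
board_c [(0.85, [187, 209, 56, 41])]
spool_c [(0.83, [123, 242, 21, 18]), (0.81, [230, 215, 19, 16]), (0.74, [185, 203, 17, 19]), (0.49, [210, 248, 19, 18])]
coaster [(0.68, [350, 201, 25, 27])]
plunger_knob [(0.32, [129, 208, 25, 22])]
keeper_tip [(0.61, [225, 172, 24, 32])]
keeper [(0.7, [385, 227, 21, 21])]
{'time_s': 0.8, 'joint_pos': array([-1.322,  0.313,  0.046,  1.304,  0.   ,  1.431]), 'qd': array([-0.002,  0.   ,  0.   ,  0.002, -0.001,  0.001]), 'joint_efforts': array([ -0.   , -48.039,  29.879,  -0.   ,  -0.   ,  -0.   ]), 'tool_pos': array([ 217.992, -532.114,  231.349]), 'ee_rot': array([ 3.141, -0.   ,  0.389]), 'wrist_force': array([ 0.544, -0.188,  0.268]), 'moment': array([0.029, 0.003, 0.003]), 'gripper_force': 0.0, 'grip_width': 85.2840559523303}
```

View pics/side0.png

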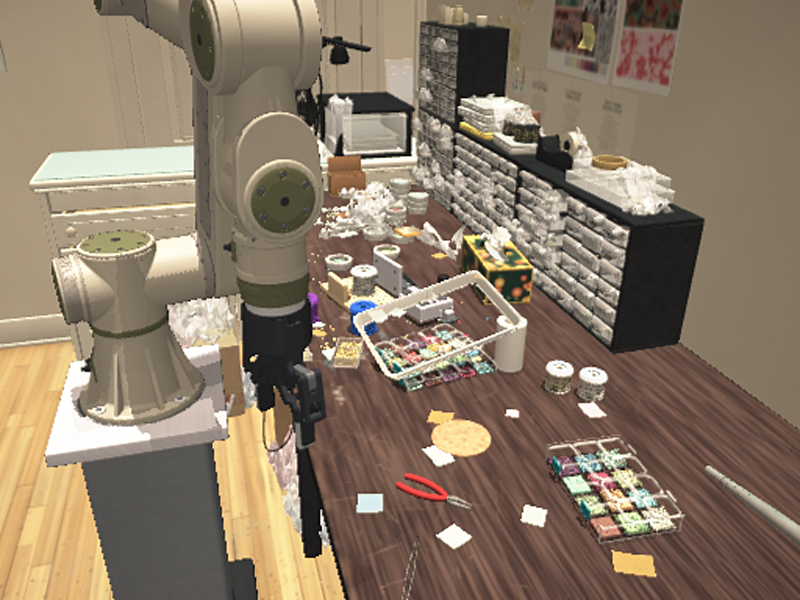

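View pics/top0.png

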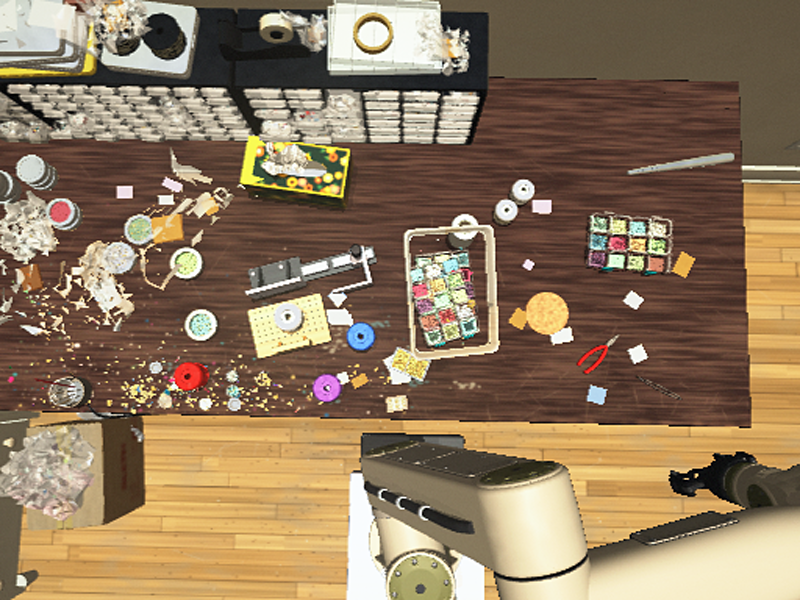

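The spool stands at about (184,203) (512-px frame) on the yellow board. The fence and keeper are behind it, the coaster is at about (350,200), and the tray lid lies between. The blue, purple and red spools are look-alikes. I'll take one enlarged crop of the stand area.

```bash
python3 - <<'E'
from h import *
im=imaging.grab_frame("top")
cv2.imwrite("pics/c1.png",cv2.resize(im[148:238,145:265],(800,600),interpolation=cv2.INTER_CUBIC))
for n,u,v,z in[("spool top",185,203,76),("coaster",350,200,4)]: print(n,atz("top",u,v,z))
b=nets.look_for("side","spool_c");im=imaging.grab_frame("side")
cv2.imwrite("pics/c2.png",cv2.resize(im[140:230,200:320],(800,600),interpolation=cv2.INTER_CUBIC))
E
```

```text
spool top [508.3995576  303.58459177  76.        ]
coaster [ 539.36155943 -305.02731964    4.        ]
```

View pics/c1.png

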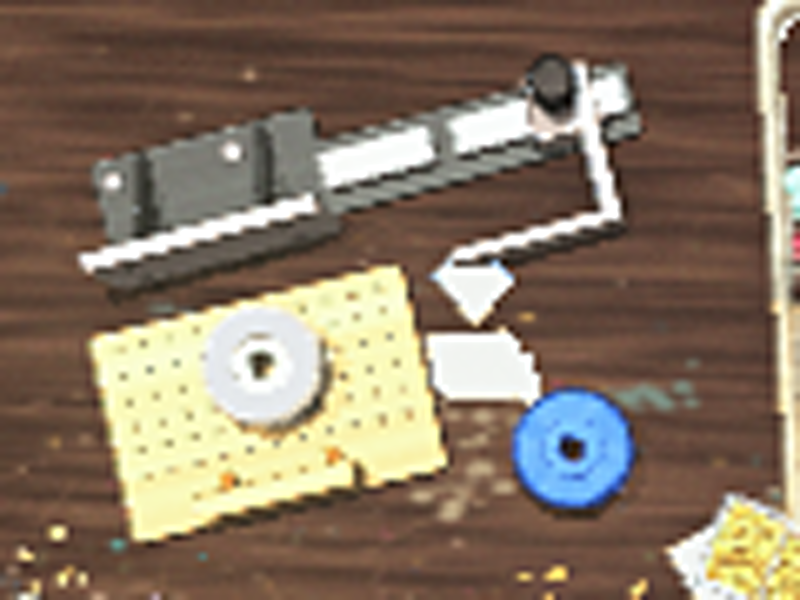

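View pics/c2.png

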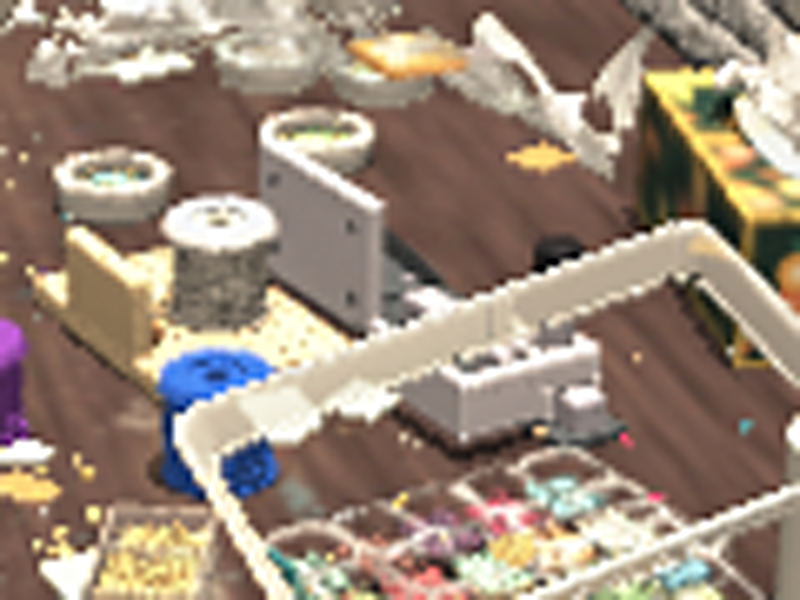

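The top crop shows the knob at (552,82), the fence face's top edge from (86,272) to (320,212), and the board corners at (90,340), (405,265), (447,465) and (135,540). The spool top is at (266,365). The side crop shows the tab on the near edge and the spool clear of it.

```bash
python3 - <<'E'
from h import *
np.set_printoptions(precision=1,suppress=True)
f=lambda u,v,z:atz("top",145+(u+.5)/6.667-.5,148+(v+.5)/6.667-.5,z)
L,R=f(86,272,85),f(320,212,85);d=L-R;print("fence",L,R,np.hypot(*d[:2]),"yaw",np.arctan2(-d[0],d[1]),"mid",(L+R)/2)
K=f(552,80,106);print("knob",K)
C=[f(*p,16) for p in[(90,340),(405,265),(447,465),(135,538)]]
for i in range(4):
    e=C[(i+1)%4]-C[i];print("board",C[i],np.hypot(*e[:2]))
l=C[0]-C[1];print("byaw",np.arctan2(-l[0],l[1]),np.mean(C,0))
l=C[3]-C[2];print(np.arctan2(-l[0],l[1]))
print("spool",f(266,365,76)); print("tabtop",f(195,498,64),f(355,465,64),f(276,480,64))
yaw=np.arctan2(-d[0],d[1])
for y in(yaw,):
    c,s=np.cos(y),np.sin(y);ex=np.array([c,s]);ey=np.array([-s,c]);M=(L+R)[:2]/2
    for n,P in[("knob",K),("board",np.mean(C,0)),("sp",f(266,365,76))]:
        q=P[:2]-M;print(n,"in stand",q@ex,q@ey)
for z in (0,4):print("coaster",atz("top",546*.64,313*.64,z),tri(("top",546*.64,313*.64),("side",461*.64,437*.64)))
E
```

```text
fence [558.1 402.7  85. ] [593.3 278.1  85. ] 129.4949660098612 yaw 0.2753262159535926 mid [575.7 340.4  85. ]
knob [663.6 153.5 106. ]
board [528.  417.3  16. ] 182.17853002533775
board [574.4 241.1  16. ] 115.68332369678546
board [462.  213.6  16. ] 178.86058231181025
board [417.3 386.8  16. ] 114.75802999656904
byaw 0.25736795387764294 [495.4 314.7  16. ]
0.252246863324222
spool [510.8 305.6  76. ]
tabtop [438.8 343.5  64. ] [458.6 257.5  64. ] [449.5 300.   64. ]
knob in stand 33.86034127161368 -203.76377909366792
board in stand -84.20130753363567 -2.8854085222522676
sp in stand -71.88003152563348 -15.851024392660822
coaster [ 538.5 -303.9    0. ] (array([ 539.6, -304.2,    0.1]), np.float64(2.194708003034801))
coaster [ 538.1 -302.9    4. ] (array([ 539.6, -304.2,    0.1]), np.float64(2.194708003034801))
```

>>> {"api": "servo_tool", "payload": {
  "plan": "458 -506 0 -0.9 85; 458 -506 0 -0.9 85; 458 -506 0 -0.9 85; 458 -506 0 -0.9 85; 458 -506 0 -0.9 85; 458 -506 0 -1.9 85; 458 -506 0 -1.9 85; 458 -506 0 -1.9 85; 458 -506 0 -1.9 85; 458 -506 0 -1.9 85; 458 -506 0 -1.9 85; 458 -506 0 -1.9 85",
  "grip_force": 30
}}

```text
time_s: 2.45
tool_pos: [450.7, 113.2, 231.1]
ee_rot: [3.141, -0.0, 2.296]
wrist_force: [0.5, -0.4, 0.5]
grip_width: 85.1
gripper_force: 0.0
```

```bash
cat >> h.py <<'E'
def go(x,y,z,yaw):
    s=telemetry.observe();p,r=s["tool_pos"],s["ee_rot"];t=r[2];d=np.array([x,y,z])-p
    c,n=np.cos(t),np.sin(t)
    print("t",round(s["time_s"],2),"pos",np.round(p,1),"rpy",np.round(r,3),"q",np.round(s["joint_pos"],2),"F",np.round(s["wrist_force"],1),"w",round(s["grip_width"],1))
    print("GO",np.round([c*d[0]+n*d[1],n*d[0]-c*d[1],-d[2]],1),"turn",round(-((yaw-t+np.pi)%(2*np.pi)-np.pi),3))
S0=np.array([575.7,340.4]);SY=0.270
def st(x,y): c,s=np.cos(SY),np.sin(SY);return S0+np.array([c*x-s*y,s*x+c*y])
E
python3 -c "
from h import *
go(511,305.5,140,SY+np.pi)"
```

```text
t 2.45 pos [450.7 113.2 231.1] rpy [ 3.141 -0.     2.296] q [ 0.07  0.1  -0.22  1.25  0.    0.92] F [ 0.5 -0.4  0.5] w 85.1
GO [103.9 172.6  91.1] turn -1.116
```

>>> {"api": "servo_tool", "payload": {
  "plan": "104 172.5 91 -0.6 85; 104 172.5 91 -0.6 85; 104 172.5 91 -0.6 85; 104 172.5 91 -1.116 85; 104 172.5 91 -1.116 85; 104 172.5 91 -1.116 85; 104 172.5 91 -1.116 85; 104 172.5 91 -1.116 85"
}}

```text
time_s: 3.45
tool_pos: [511.7, 300.8, 140.4]
ee_rot: [-3.141, 0.0, -2.882]
wrist_force: [0.3, -0.8, 0.1]
grip_width: 85.1
gripper_force: 0.0
```

```bash
python3 -c "
from h import *
go(511,305.5,32,SY+np.pi)
im=imaging.grab_frame('side');cv2.imwrite('pics/c3.png',cv2.resize(im[130:230,195:325],(780,600),interpolation=cv2.INTER_CUBIC))"
```

```text
t 3.45 pos [511.7 300.8 140.4] rpy [-3.141  0.    -2.882] q [ 0.4   0.39 -0.07  1.11 -0.    0.14] F [ 0.3 -0.8  0.1] w 85.1
GO [ -0.6   4.7 108.4] turn -0.011
```

View pics/c3.png

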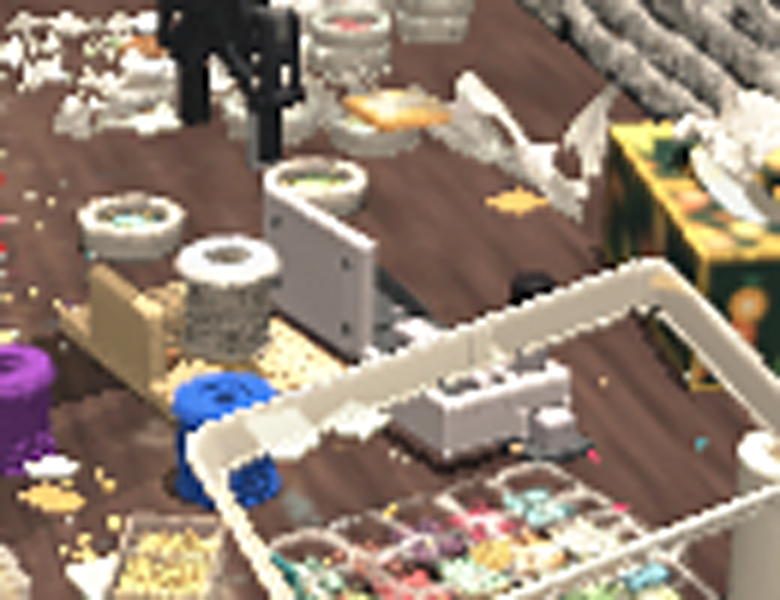

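The open fingers (midpoint at about (225,130)) hang centred over the spool, whose top is at (228,258). I'll descend and grip.

>>> {"api": "servo_tool", "payload": {
  "plan": "0 4 50 0 85; 0 4 108 0 85; 0 4 108 0 85; 0 4 108 0 60; 0 4 108 0 55; 0 4 108 0 55; 0 4 108 0 55; 0 4 108 0 55; 0 4 60 0 55; 0 4 0 0 55; 0 4 -80 0 55; 0 4 -80 0 55",
  "grip_force": 30
}}

```text
time_s: 5.0
tool_pos: [512.4, 306.2, 226.3]
ee_rot: [3.141, 0.009, -2.879]
wrist_force: [1.1, 0.7, -3.2]
grip_width: 61.4
gripper_force: 35.1
```

```bash
python3 -c "
from h import *
go(538.8,-303.5,220,-2.882)"
```

```text
t 5.0 pos [512.4 306.2 226.3] rpy [ 3.141  0.009 -2.879] q [ 0.4   0.35  0.09  1.3  -0.    0.14] F [ 1.1  0.7 -3.2] w 61.4
GO [ 133.  -595.6    6.3] turn 0.003
```

>>> {"api": "servo_tool", "payload": {
  "plan": "10 -40 0 0 55; 22 -95 0 0 55; 35 -155 0 0 55; 48 -215 0 0 55; 61 -275 0 0 55; 75 -335 0 0 55; 88 -395 0 0 55; 101 -455 0 0 55; 115 -515 0 0 55; 128 -570 0 0 55; 133 -595 0 0 55; 133 -595 0 0 55"
}}

```text
time_s: 6.5
tool_pos: [536.3, -305.9, 220.1]
ee_rot: [-3.141, -0.0, -2.882]
wrist_force: [-1.2, -0.1, -2.7]
grip_width: 61.0
gripper_force: 35.0
```

```bash
python3 -c "
from h import *
go(538.8,-303.5,23,-2.882)"
```

```text
t 6.5 pos [ 536.3 -305.9  220.1] rpy [-3.141 -0.    -2.882] q [-0.65  0.4   0.14  1.31 -0.   -0.91] F [-1.2 -0.1 -2.7] w 61.0
GO [ -3.    1.7 197.1] turn 0.0
```

>>> {"api": "servo_tool", "payload": {
  "plan": "-3 2 60 0 55; -3 2 120 0 55; -3 2 170 0 55; -3 2 190 0 55; -3 2 196 0 55; -3 2 199 0 55; -3 2 200 0 55; -3 2 200 0 55; -3 2 200 0 55"
}}

```text
time_s: 7.62
tool_pos: [540.0, -300.6, 23.2]
ee_rot: [-3.14, 0.002, -2.877]
wrist_force: [-2.7, 2.7, 4.5]
grip_width: 61.6
gripper_force: 35.9
```

>>> {"api": "servo_tool", "payload": {
  "plan": "0 0 0 0 85; 0 0 0 0 85; 0 0 0 0 85; 0 0 -15 0 85; 0 0 -70 0 85; 0 0 -130 0 85; 0 0 -185 0 85; 0 60 -185 0 85; 0 120 -185 0 85; 0 180 -185 0 85; 0 240 -185 0 60; 0 240 -185 0 60"
}}

```text
time_s: 9.12
tool_pos: [475.3, -65.9, 206.6]
ee_rot: [3.141, 0.0, -2.873]
wrist_force: [0.7, -0.9, 0.2]
grip_width: 60.0
gripper_force: 0.0
```

```bash
python3 - <<'E'
from h import *
go(*st(-190,0),120,SY+np.pi)
print(st(-190,0))
a=imaging.grab_frame("side");b=imaging.grab_frame("top")
A=cv2.resize(a[240:320,240:360],(400,266),interpolation=cv2.INTER_CUBIC);B=cv2.resize(b[165:235,300:400],(380,266),interpolation=cv2.INTER_CUBIC)
C=cv2.resize(b[148:238,145:265],(400,300),interpolation=cv2.INTER_CUBIC)
o=np.zeros((570,790,3),np.uint8);o[:266,:400]=A;o[:266,405:785]=B;o[268:568,:400]=C;cv2.imwrite("pics/c4.png",o)
E
```

```text
t 9.12 pos [475.3 -65.9 206.6] rpy [ 3.141  0.    -2.873] q [-0.31  0.14 -0.24  1.19  0.   -0.57] F [ 0.7 -0.9  0.2] w 60.0
GO [-14.6 364.8  86.6] turn -0.002
[392.58352969 289.72102703]
```

View pics/c4.png

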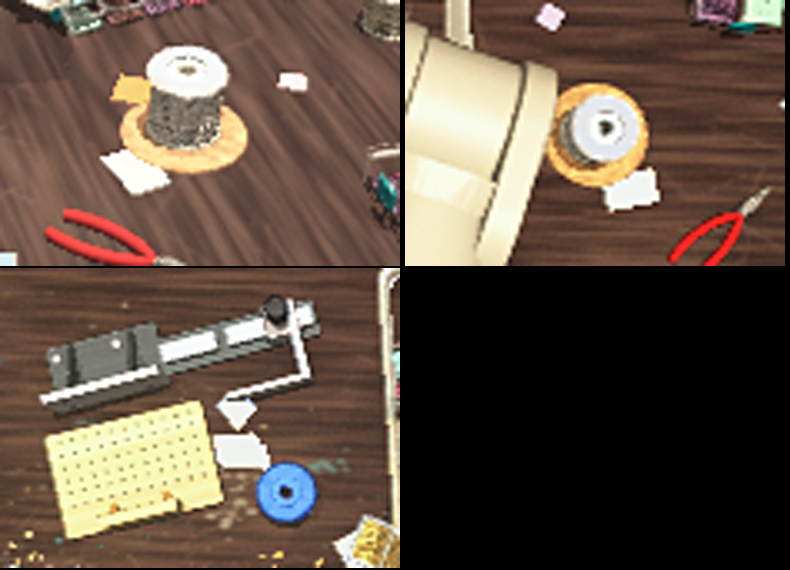

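The spool stands upright near the middle of the coaster, and the board is unmoved. Next I'll check the purple spool's clearance and go behind the tab.

```bash
python3 - <<'E'
from h import *
c,s=np.cos(SY),np.sin(SY)
for z in(30,60):
  q=atz("top",210,248,z)[:2]-S0;print("purple stand",c*q[0]+s*q[1],-s*q[0]+c*q[1])
print(st(-172,-4));go(*st(-172,-4),130,SY+np.pi)
E
```

```text
purple stand -252.47566929612225 -61.21876512753885
purple stand -252.5190386156208 -65.08804521730363
[410.99833157 290.6671093 ]
t 9.22 pos [477.3 -69.1 206.5] rpy [-3.140e+00  2.000e-03 -2.877e+00] q [-0.31  0.14 -0.24  1.19 -0.   -0.57] F [ 0.3 -0.5  0.5] w 60.1
GO [-30.2 364.6  76.5] turn -0.005
```

>>> {"api": "servo_tool", "payload": {
  "plan": "-5 60 0 0 50; -10 120 0 0 50; -15 180 0 0 50; -20 240 0 0 50; -25 300 0 0 50; -30 345 20 -0.007 50; -30 365 60 -0.007 50; -30 365 76 -0.007 50; -30 365 76 -0.007 50"
}}

```text
time_s: 10.35
tool_pos: [411.1, 290.0, 128.0]
ee_rot: [-3.141, -0.003, -2.873]
wrist_force: [0.7, -0.2, 1.1]
grip_width: 49.9
gripper_force: 0.0
```

```bash
python3 -c "
from h import *
go(*st(-172,-4),44,SY+np.pi)"
```

```text
t 10.35 pos [411.1 290.  128. ] rpy [-3.141e+00 -3.000e-03 -2.873e+00] q [ 0.45  0.24 -0.32  1.02 -0.    0.19] F [ 0.7 -0.2  1.1] w 49.9
GO [-0.1  0.7 84. ] turn -0.001
```

>>> {"api": "servo_tool", "payload": {
  "plan": "0 1 45 0 50; 0 1 84 0 50; 0 1 84 0 50; -8 1 84 0 50; -14 1 84 0 50; -19 1 84 0 50; -24 1 84 0 50; -29 1 84 0 50; -34 1 84 0 50; -37 1 84 0 50; -37 1 84 0 50"
}}

```text
time_s: 11.72
tool_pos: [446.7, 302.0, 45.2]
ee_rot: [-3.141, 0.001, -2.871]
wrist_force: [-0.0, 0.2, 0.1]
grip_width: 49.7
gripper_force: 0.0
```

```bash
python3 - <<'E'
from h import *
c,s=np.cos(SY),np.sin(SY)
go(*st(-120,-4),44,SY+np.pi)
q=telemetry.observe()["tool_pos"][:2]-S0;print("tcp stand",c*q[0]+s*q[1],-s*q[0]+c*q[1])
b=imaging.grab_frame("top");a=imaging.grab_frame("side")
o=np.hstack([cv2.resize(b[155:230,145:245],(400,300),interpolation=cv2.INTER_CUBIC),cv2.resize(a[140:215,200:300],(400,300),interpolation=cv2.INTER_CUBIC)]);cv2.imwrite("pics/c5.png",o)
E
```

```text
t 11.72 pos [446.7 302.   45.2] rpy [-3.141e+00  1.000e-03 -2.871e+00] q [ 0.45  0.37 -0.35  0.85 -0.    0.18] F [-0.   0.2  0.1] w 49.7
GO [-14.6  -1.3   1.2] turn 0.0
tcp stand -134.5600052899345 -2.6538552789932126
```

View pics/c5.png

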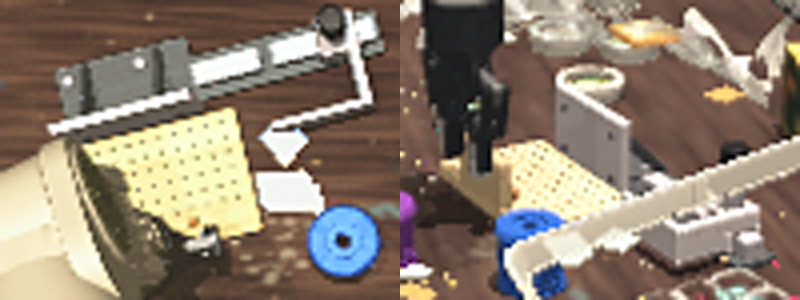

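The board is almost at the fence with the fingers behind the tab. I'll close the last few mm and read the force.

>>> {"api": "servo_tool", "payload": {
  "plan": "-2 -1 0 0 50; -4 -1 0 0 50; -4 -1 0 0 50"
}}

```text
time_s: 12.2
tool_pos: [449.5, 301.6, 45.1]
ee_rot: [-3.141, -0.002, -2.871]
wrist_force: [-3.7, -1.9, 1.0]
grip_width: 49.9
gripper_force: 1.8
```

>>> {"api": "servo_tool", "payload": {
  "plan": "-1.5 0 0 0 50; -3 0 0 0 50; -3 0 0 0 50"
}}

```text
time_s: 12.58
tool_pos: [449.8, 301.5, 44.7]
ee_rot: [-3.141, -0.006, -2.87]
wrist_force: [-9.1, -4.3, 7.1]
grip_width: 50.1
gripper_force: 5.1
```

>>> {"api": "servo_tool", "payload": {
  "plan": "-1.5 0 -4 0 50; -3 0 -10 0 50; -5 0 -15 0 50; -7 0 -20 0 50; -10 0 -25 0 50; -12 0 -29 0 50; -12 0 -29 0 50"
}}

```text
time_s: 13.45
tool_pos: [463.2, 305.0, 74.0]
ee_rot: [-3.14, -0.003, -2.871]
wrist_force: [-4.2, -3.2, 1.9]
grip_width: 50.1
gripper_force: 3.1
```

```bash
python3 - <<'E'
from h import *
go(*st(-120,-4),44,SY+np.pi)
a=imaging.grab_frame("side")
cv2.imwrite("pics/c6.png",cv2.resize(a[140:215,200:300],(600,450),interpolation=cv2.INTER_CUBIC))
E
```

```text
t 13.45 pos [463.2 305.   74. ] rpy [-3.140e+00 -3.000e-03 -2.871e+00] q [ 0.44  0.37 -0.27  0.93 -0.    0.17] F [-4.2 -3.2  1.9] w 50.1
GO [ 2.1  0.1 30. ] turn 0.0
```

View pics/c6.png

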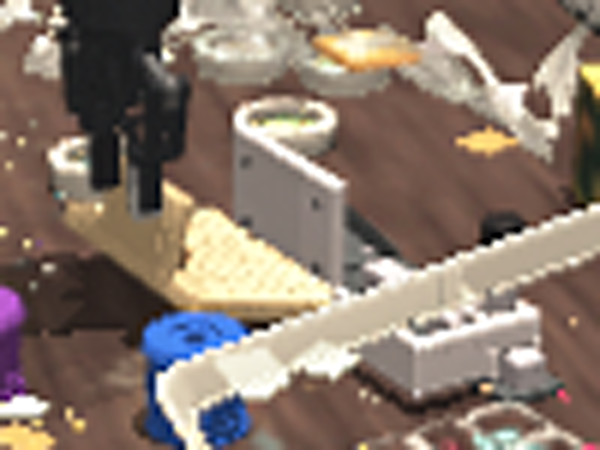

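The board is tilting about 15° with the fingers on the tab. I'll continue along the arc.

>>> {"api": "servo_tool", "payload": {
  "plan": "-6 0 -9 0 50; -12 0 -17 0 50; -19 0 -24 0 50; -27 0 -31 0 50; -35.5 0 -37 0 50; -44.5 0 -42 0 50; -54 0 -46 0 50; -54 0 -46 0 50"
}}

```text
time_s: 14.5
tool_pos: [518.0, 320.7, 120.6]
ee_rot: [3.141, 0.001, -2.872]
wrist_force: [-0.9, 0.6, 1.9]
grip_width: 50.3
gripper_force: 1.2
```

```bash
python3 - <<'E'
from h import *
c,s=np.cos(SY),np.sin(SY)
q=telemetry.observe()["tool_pos"][:2]-S0;print("tcp stand",c*q[0]+s*q[1],-s*q[0]+c*q[1])
a=imaging.grab_frame("side")
cv2.imwrite("pics/c7.png",cv2.resize(a[140:215,200:300],(600,450),interpolation=cv2.INTER_CUBIC))
E
```

```text
tcp stand -60.879340508028484 -3.5749163497310263
```

View pics/c7.png

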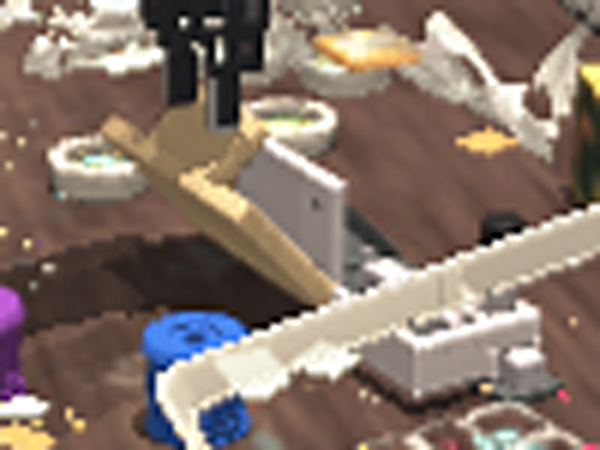

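The tilt is about 45–50° with good contact. I'll continue to upright.

>>> {"api": "servo_tool", "payload": {
  "plan": "-10 0 -3 0 50; -20 0 -5 0 50; -31 0 -6 0 50; -41.5 0 -6 0 50; -52 0 -5 0 50; -63 0 -3.5 0 50; -74 0 -1.5 0 50; -81 0 0 0 50; -81 0 0 0 50; -81 0 0 0 50"
}}

```text
time_s: 15.8
tool_pos: [594.2, 341.6, 119.5]
ee_rot: [-3.141, -0.002, -2.871]
wrist_force: [-0.0, 0.4, -0.1]
grip_width: 49.8
gripper_force: 0.0
```

```bash
python3 - <<'E'
from h import *
c,s=np.cos(SY),np.sin(SY)
q=telemetry.observe()["tool_pos"][:2]-S0;print("tcp stand",c*q[0]+s*q[1],-s*q[0]+c*q[1])
a=imaging.grab_frame("side")
cv2.imwrite("pics/c8.png",cv2.resize(a[140:215,200:300],(600,450),interpolation=cv2.INTER_CUBIC))
E
```

```text
tcp stand 18.097835533767057 -3.801908163752887
```

View pics/c8.png

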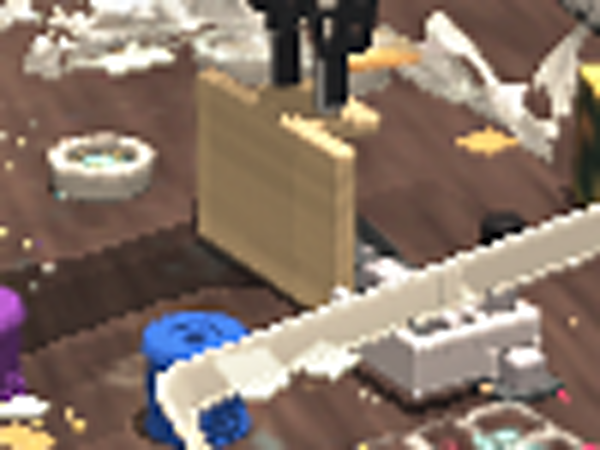

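The board stands upright against the fence, with no contact force. I'll lift off, move above the knob and measure the board and knob there.

>>> {"api": "servo_tool", "payload": {
  "plan": "0 0 -30 0 50; 0 0 -70 0 60; 0 0 -70 0 60; 40 -30 -70 0 60; 80 -60 -70 0 60; 80 -60 -70 0 60"
}}

```text
time_s: 16.6
tool_pos: [529.7, 260.1, 188.9]
ee_rot: [-3.141, -0.006, -2.873]
wrist_force: [0.9, 0.7, 0.2]
grip_width: 59.7
gripper_force: 0.0
```

```bash
python3 - <<'E'
from h import *
print(st(32,-205));go(*st(32,-205),125,SY+np.pi)
for c in("top","side"):
  a=imaging.grab_frame(c)
  cv2.imwrite(f"pics/d{c}.png",a)
  r=nets.look_for(c,"plunger_knob")[:2];print(c,r)
b=cv2.imread("pics/dtop.png");a=cv2.imread("pics/dside.png")
o=np.vstack([cv2.resize(b[155:205,145:265],(720,300),interpolation=cv2.INTER_CUBIC),cv2.resize(a[150:200,200:320],(720,300),interpolation=cv2.INTER_CUBIC)]);cv2.imwrite("pics/c9.png",o)
E
```

```text
[661.2206132  151.36237222]
t 16.6 pos [529.7 260.1 188.9] rpy [-3.141 -0.006 -2.873] q [ 0.32  0.36  0.01  1.23 -0.    0.05] F [0.9 0.7 0.2] w 59.7
GO [ -98.  -139.7   63.9] turn -0.002
top [{'box': [0.4375, 0.4055, 0.0168, 0.0201], 'p': 0.45}]
side []
```

View pics/c9.png

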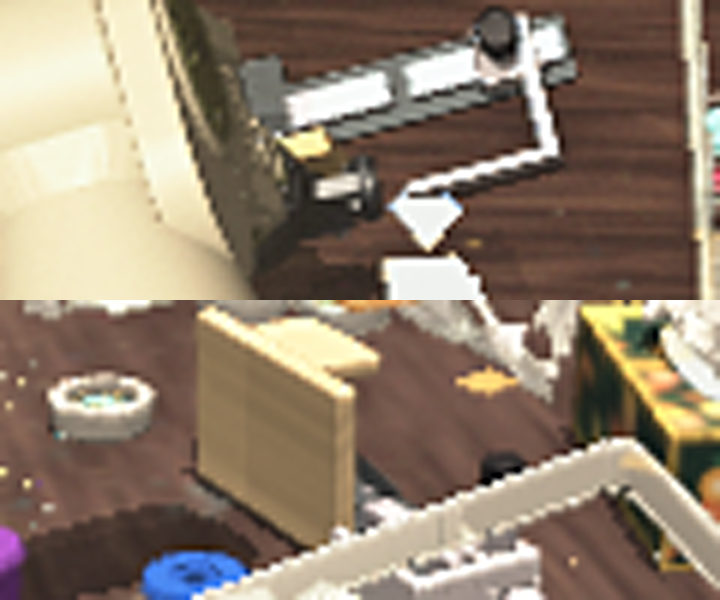

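```bash
python3 - <<'E'
from h import *
c,s=np.cos(SY),np.sin(SY)
for n,u,v,z in[("bl",198,473,0),("tl",198,308,120),("tr",352,402,120)]:
  P=atz("side",200+(u+.5)/6-.5,150+(v-300+.5)/6-.5,z);q=P[:2]-S0;print(n,c*q[0]+s*q[1],-s*q[0]+c*q[1])
for x,y,z in[(-16,86,0),(-16,86,120),(-16,-94,120)]:
  p=proj("side",[*st(x,y),z]);print((p[0]-200)*6,(p[1]-150)*6+300)
go(662.5,152.5,125,SY+np.pi)
E
```

```text
bl -15.463007163640388 83.086223926087
tl -13.029129469090098 84.31269251815486
tr -13.364810581240803 -111.92359108432842
192.7831861318101 469.2140921030504
190.41968571479993 305.51204047688384
330.6048209688232 390.9930885615101
t 16.8 pos [534.7 263.4 190.4] rpy [ 3.141e+00  1.000e-03 -2.871e+00] q [0.32 0.37 0.02 1.22 0.   0.05] F [ 0.2  0.7 -0.4] w 60.2
GO [ -93.5 -141.    65.4] turn 0.0
```

>>> {"api": "servo_tool", "payload": {
  "plan": "-35 -50 0 0 55; -70 -105 0 0 55; -93.5 -141 20 0 55; -93.5 -141 55 0 55; -93.5 -141 55 0 55; -93.5 -141 55 0 55"
}}

```text
time_s: 17.55
tool_pos: [662.0, 152.8, 136.0]
ee_rot: [-3.141, 0.001, -2.87]
wrist_force: [0.6, 0.2, -0.2]
grip_width: 55.0
gripper_force: 0.0
```

```bash
python3 - <<'E'
from h import *
go(662.5,152.5,79,SY+np.pi)
E
```

```text
t 17.55 pos [662.  152.8 136. ] rpy [-3.141e+00  1.000e-03 -2.870e+00] q [ 0.11  0.55  0.18  1.2   0.   -0.16] F [ 0.6  0.2 -0.2] w 55.0
GO [-0.4 -0.4 57. ] turn 0.001
```

>>> {"api": "servo_tool", "payload": {
  "plan": "0 0 30 0 55; 0 0 50 0 55; 0 0 57 0 55; 0 0 57 0 55; 0 0 57 0 25; 0 0 57 0 25; 0 0 57 0 25; 0 0 57 0 22; 0 0 57 0 22; 0 0 57 0 22",
  "grip_force": 60
}}

```text
time_s: 18.8
tool_pos: [662.4, 152.0, 80.0]
ee_rot: [-3.141, 0.003, -2.871]
wrist_force: [-1.1, 1.6, 6.3]
grip_width: 25.7
gripper_force: 58.5
```

>>> {"api": "servo_tool", "payload": {
  "plan": "0 0 -6 0 22; 0 0 -12 0 22; 0 0 -18 0 22; 0 0 -18 0 22"
}}

```text
time_s: 19.3
tool_pos: [662.1, 152.0, 96.2]
ee_rot: [3.142, 0.001, -2.871]
wrist_force: [5.7, 3.0, -7.1]
grip_width: 25.7
gripper_force: 59.3
```

>>> {"api": "servo_tool", "payload": {
  "plan": "0 6 0 0 22; 0 14 0 0 22; 0 23 0 0 22; 0 32 0 0 22; 0 41 0 0 22; 0 50 0 0 22; 0 58 0 0 22; 0 65 0 0 22; 0 70 0 0 22; 0 71 0 0 22; 0 71 0 0 22"
}}

```text
time_s: 20.68
tool_pos: [642.2, 220.5, 96.2]
ee_rot: [3.141, -0.0, -2.871]
wrist_force: [3.6, 1.9, -7.0]
grip_width: 25.4
gripper_force: 59.4
```

>>> {"api": "servo_tool", "payload": {
  "plan": "0 -1 0 0 22; 0 -1 6 0 22; 0 -1 12 0 22; 0 -1 16 0 22; 0 -1 16 0 22"
}}

```text
time_s: 21.3
tool_pos: [642.7, 219.2, 80.4]
ee_rot: [-3.141, -0.0, -2.871]
wrist_force: [0.3, 1.6, -3.3]
grip_width: 25.3
gripper_force: 59.8
```

>>> {"api": "servo_tool", "payload": {
  "plan": "0 0 0 0 50; 0 0 0 0 50; 0 0 0 0 50; 0 0 -25 0 50; 0 0 -70 0 50; 0 -40 -110 0 50; 60 -100 -110 0 50; 120 -150 -110 0 50; 170 -190 -110 0 50; 170 -190 -110 0 50; 170 -190 -110 0 50"
}}

```text
time_s: 22.68
tool_pos: [528.2, -11.1, 190.9]
ee_rot: [-3.141, -0.0, -2.875]
wrist_force: [-0.1, 0.6, 0.9]
grip_width: 50.1
gripper_force: 0.0
```

```bash
python3 - <<'E'
from h import *
b=imaging.grab_frame("top");a=imaging.grab_frame("side");print(telemetry.observe()["wrist_force"])
for y in(-205,-135):print("knob expected top",y,proj("top",[*st(32,y),94]))
print(nets.look_for("top","plunger_knob")[:1])
o=np.vstack([cv2.resize(b[150:200,145:265],(720,300),interpolation=cv2.INTER_CUBIC),cv2.resize(a[150:200,200:320],(720,300),interpolation=cv2.INTER_CUBIC)]);cv2.imwrite("pics/c10.png",o)
E
```

```text
[ 0.35796862  0.38315551 -0.05078075]
knob expected top -205 (np.float64(228.21205316121123), np.float64(160.9361586284985))
knob expected top -135 (np.float64(209.20747409375608), np.float64(165.69523044906845))
[{'box': [0.4031, 0.4211, 0.0107, 0.0211], 'p': 0.57}]
```

View pics/c10.png

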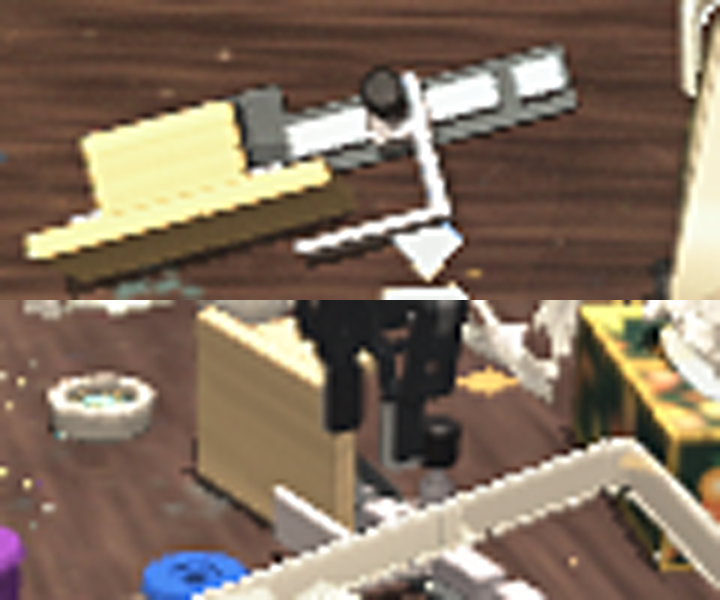

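The board is upright and flat, the jaw covers its right end, and the knob is at the second notch (seen at column 209, expected 209.2). I'll check the board's centring and, if it's good, hand in.

```bash
python3 - <<'E'
from h import *
c,s=np.cos(SY),np.sin(SY);ys=[]
for u,v in[(26,255),(330,180)]:
  q=atz("top",145+u/6,150+v/6,120)[:2]-S0;ys.append(-s*q[0]+c*q[1])
m=np.mean(ys);print(ys,m)
if abs(m+1)<24: print(bot.finish_job())
E
```

```text
[np.float64(87.48068511117282), np.float64(-94.03780168823815)] -3.2785582885326647
the job is handed in; nothing more can be done
None
```

The job is handed in, though no verdict came back: the spool is on the coaster, the board is upright and flat to the fence about 3 mm off centre, and the keeper is locked in the second notch.

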